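# Push two box-section lengths home against a welding fence and close the butt joint

## Robot

A 7-joint arm with a two-finger parallel gripper is mounted at the origin on the work surface. World frame = base frame: x ahead of the robot, y to its left, z up, the work surface at z = 0. Lengths are in m, angles in rad, forces in N, time in s.
With the tool pointing down it reaches from about 0.425 to 0.95 m from the base axis. Payload 4.7 kg.
Tool frame: the origin (TCP) lies between the finger pads; the fingertips stand 14 mm ahead of it and the grasp point (between the pads) lies 5 mm behind it; z points along the fingers, y is the direction in which the jaws open and shut (so a half turn about z gives the same grasp; the last joint's range is limited). The gripper opens to 87 mm and grips with 3 to 60 N. Pads are 19 mm wide; open, the fingers measure 117 mm over their backs; the gripper's body (75 mm by 190 mm) begins 51 mm behind the grasp point.
Start: joints at [1.226, 0.469, -0.049, 1.532, 0.024, 1.141, -0.082], TCP at [0.21, -0.642, 0.237] pointing down, gripper open.
Joint ranges: [-2.59, 2.59], [-0.33, 1.99], [-1.39, 1.29], [0.1, 2.45], [-1.04, 4.18], [0.21, 1.99], [-2.66, 2.66]. Speed limits (rad/s): [2.57, 2.57, 3.14, 3.14, 3.14, 3.14, 3.14].

## Interface

Orientations are given as a unit quaternion [w, x, y, z].
In Python, from workcell import robot, capture, search_frame, spot_point gives the robot as it stands.
- The arm moves only by the shell command python3 -m jog 'ROWS'. ROWS is JSON, a list of rows, each a list of 3 entries, a list of its own where there are three numbers: the shift along the tool's x, y, z in m, then the turn, a rotation vector about the tool's x, y, z in degrees, then the opening in per cent of the stroke, from 0 (shut) to 100 (fully open). In form: [[[tx, ty, tz], [ax, ay, az], jaw], ...]. A call has 1 to 10 rows; each row is the pose to reach, as a shift and turn from the pose measured when the call began, along the tool's axes at that moment; what a row does not reach only later rows make up. A row lasts 1/12 s, in which the tool goes at most 41.7 mm and 7.16 degrees, less where a joint would pass 70% of its speed; a pose out of reach is approached as far as the arm can. A call with a gripper value outside its range is refused whole. The fingers move at their own pace and stop on an object; the grip force is fixed at half the most. Time passes only in rows, so rows that repeat a pose let the fingers close. It gives the time, the measured TCP pose, the force and the opening at its end, in the units of the state.
- robot.get_obs(): the state, without advancing time (a new reading comes with each control period).
- capture(name): name is "scene" or "top" or "wrist"; returns a dict with "image" (480x640x3 uint8, blue, green, red), "mtx" (3x3 intrinsics, pixels), "origin" and "orientation" of the camera in the world. Camera axes: x right, y up, looking along -z (the intrinsics and any distortion apply to the point x, -y, -z); pixel columns grow to the right and rows downward; lengths in m; the calibration is good to about 2 mm. The wrist camera is an equidistant fisheye: a pixel r from the principal point sees the ray r / f radians off the axis. A picture is of the moment at which its call begins. There is no depth.
- robot.sign_off(): hands the job in, once; it reports no verdict.
Trained networks look in a picture, given as the dict that the camera call returned (one of the last four; its "shot" number tells which), for a name from the list of things; names that differ only in an ending like _2 or _b are one class to them, and where a whole thing is asked for, a point or a joint stands for the part that bears it (a point fixed in the world has none). Each returns a list of dicts, best first, with "p" (0 to 1); they miss things now and then, are a little off and sometimes report something else, mostly with a low value. They report only what shows in the picture. A call takes as long as a camera call. They do not tell look-alikes from the thing itself.
- search_frame(picture, thing): "position" ([column, row] in pixels, amid what is visible of it).
- spot_point(picture, thing): "position" ([column, row] in pixels: a listed point, or the origin of a listed thing).
The state is a dict: "time": time; "joints": joint angles; "dq": joint speeds; "joint_torque": joint torques, N m; "eef_pos": TCP position; "tcp_rot": TCP orientation; "wrist_force": force on the tool from outside, world axes, zero at the start; "moment": the same for the moment, N m; "opening": opening from 0.0 (shut) to 1.0 (fully open).
Only numpy, scipy, OpenCV 4.12 (cv2) and the standard library are available. Lean on these libraries where they do the work, as an engineer would, in place of code of your own. Each camera call takes 0.05 s, during which the arm holds its last target. There are 200 camera calls.

## Task

Set up the butt joint on the welding bench: push the two loose lengths of box section back against the green angle-iron fence and along it, so that both lie flat and flush against the fence, the one nearer the end stop touches the stop and the other is butted up to it with the joint closed (either length may be the one at the stop). Only push them along the bench with the fingertips: never lift or tip them. Leave the wire brush, chipping hammer and magnetic square where they lie.

Things in the scene. Friction and masses are not known exactly. Their poses are not given: they have to be found in the camera images.
- corner (a point): Inner corner, at bench level, of the fixed green fence (40 x 40 x 5 mm angle iron, 460 mm long) and the end stop welded on square. Axes: z up, y along the fence. Fence face: plane x = 0, facing -x (to the robot), 40 mm high, y = +40 to -420 mm. Stop face: plane y = 0, facing -y, 40 mm high, x = 0 to -75 mm; its foot runs back to y = +40 mm. The work goes at x < 0, y < 0. Yaw within 0.35 rad.
- magnet (a point): Top centre of the knob of the orange magnet nearer the stop, behind the fence (at x = 31, y = -60, z = 64 mm in the corner's frame). A second one stands at y = -330 mm. They hold the fence down, reach 55 mm behind its face, and are left alone, as is the fence's 5 mm thick foot, 40 mm wide.
- long_tube: Loose bare steel box section, 50 mm wide (its x), 150 mm long (its y), 30 mm high, 3 mm wall, ends open, 0.4 to 0.6 kg; takes 2 to 4.5 N to slide. Origin: centre of its underside; z up. Starts flat on the bench with its middle 65 to 115 mm out from the fence and up to 0.35 rad askew, +y end towards the stop. Home, its centre is at x = -25 mm in the corner's frame, its axes parallel to the corner's.
- short_tube: The other loose length: same section, 50 mm wide (x), 100 mm long (y), 30 mm high, 0.28 to 0.41 kg, 1.5 to 3 N to slide. Origin: centre of its underside. Starts likewise; either of the two may be the one nearer the stop, the other lies beyond it along the fence. Once home, the two make a row 250 mm long from the stop.
- wire_brush: Wooden wire brush lying on its side, 285 x 35 mm, 28 mm high, along its x; origin under the middle. Leave it where it lies.
- chipping_hammer: Chipping hammer lying flat, 270 mm long along its x with a black grip, its dark head 155 mm across along y at the +x end, 24 mm high; origin under the middle of the handle. Leave it where it lies.
- magnet_square: Red arrow-shaped magnetic welding square lying flat, 90 x 91 mm, 16 mm high; origin under its middle. Leave it where it lies.
Mind the look-alikes: they are no part of the job. Leave any red look-alike of the short_tube alone.

How it is judged:
By the outcome, as a careful person would: the job done as asked, in the order asked, and still so for the second after the job is handed in, with the robot touching nothing.
It also fails if it takes over 51 s, if anything falls off the work surface, if the arm or the gripper's body presses on something with over 40 N, if the wrist force passes 120 N, or if a joint passes its speed limit or range.

## Working session

There is one attempt and no reset: what is moved stays moved. The work goes in short steps, Python scripts to look and compute and a shell command to move; the robot and the scene stay as the last step left them, time stands still between calls to the robot, and variables do not carry over. Pictures are saved under pics/ and viewed, about 8 in all and at most 12, crops included, and the job is handed in when it is done.

```bash
mkdir -p pics; ls
cat > h.py <<'E'
import numpy as np, cv2
from scipy.spatial.transform import Rotation as R
from workcell import robot, capture, search_frame, spot_point
def rot(q): return R.from_quat([q[1],q[2],q[3],q[0]]).as_matrix()
def pix2w(c,px,z=0.,fish=False):
    K=c['mtx'];K=np.array(K)
    u=(px[0]-K[0,2])/K[0,0];v=(px[1]-K[1,2])/K[1,1]
    if fish:
        r=np.hypot(u,v);d=np.array([np.sin(r)*u/r,-np.sin(r)*v/r,-np.cos(r)])
    else: d=np.array([u,-v,-1.])
    d=rot(c['orientation'])@d;o=np.array(c['origin'])
    return o+d*(z-o[2])/d[2]
def w2pix(c,p):
    K=np.array(c['mtx']);q=rot(c['orientation']).T@(np.array(p)-np.array(c['origin']))
    return np.array([K[0,0]*q[0]/-q[2]+K[0,2],K[1,1]*(-q[1])/-q[2]+K[1,2]])
E
python3 - <<'E'
from h import *
for n in ['top','scene']:
    c=capture(n);cv2.imwrite(f'pics/{n}0.png',c['image']);print(n,np.round(c['origin'],3),[k for k in c], c['mtx'][0])
    for t,z in [('corner',0),('magnet',.064),('long_tube',0),('short_tube',0),('wire_brush',0),('chipping_hammer',0),('magnet_square',0)]:
        for d in spot_point(c,t)[:3]: print(t,round(d['p'],2),np.round(d['position'],0),np.round(pix2w(c,d['position'],z),3))
o=robot.get_obs();print(o['time'],o['tcp_rot'],rot(o['tcp_rot']).round(2))
E
```

```text
pics
top [ 0.346 -0.056  1.261] ['image', 'mtx', 'origin', 'orientation', 'shot'] [499.11483602   0.         319.40452093]
corner 0.91 [222. 226.] [0.608 0.205 0.   ]
magnet 0.57 [239. 212.] [0.627 0.152 0.064]
long_tube 0.77 [332. 289.] [ 0.438 -0.072  0.   ]
long_tube 0.16 [254. 269.] [0.492 0.123 0.   ]
short_tube 0.9 [221. 316.] [0.379 0.208 0.   ]
short_tube 0.7 [254. 267.] [0.497 0.124 0.   ]
short_tube 0.63 [148. 314.] [0.388 0.392 0.   ]
wire_brush 0.84 [521. 246.] [ 0.532 -0.557  0.   ]
chipping_hammer 0.62 [467. 257.] [ 0.508 -0.418  0.   ]
magnet_square 0.72 [130. 251.] [0.55  0.443 0.   ]
scene [1.476 0.278 1.162] ['image', 'mtx', 'origin', 'orientation', 'shot'] [591.68164692   0.         321.90622322]
corner 0.79 [413. 293.] [0.619 0.206 0.   ]
magnet 0.68 [389. 275.] [0.637 0.144 0.064]
long_tube 0.88 [331. 213.] [ 0.444 -0.069  0.   ]
short_tube 0.93 [391. 244.] [0.491 0.112 0.   ]
short_tube 0.87 [438. 224.] [0.378 0.208 0.   ]
short_tube 0.68 [385. 340.] [0.768 0.181 0.   ]
wire_brush 0.7 [157. 189.] [ 0.541 -0.548  0.   ]
chipping_hammer 0.73 [204. 199.] [ 0.525 -0.409  0.   ]
chipping_hammer 0.64 [329. 212.] [ 0.443 -0.075  0.   ]
magnet_square 0.62 [513. 298.] [0.544 0.432 0.   ]
0.8 [6.92547411e-05 9.87556645e-01 1.57263690e-01 1.05748896e-05] [[ 0.95  0.31  0.  ]
 [ 0.31 -0.95 -0.  ]
 [-0.    0.   -1.  ]]
```

Run:
```python
import cv2
a=cv2.imread('pics/top0.png')[170:370,90:400];cv2.imwrite('pics/top0c.png',cv2.resize(a,None,fx=2.5,fy=2.5,interpolation=cv2.INTER_CUBIC))
```

```text
(no output)
```

View pics/top0.png

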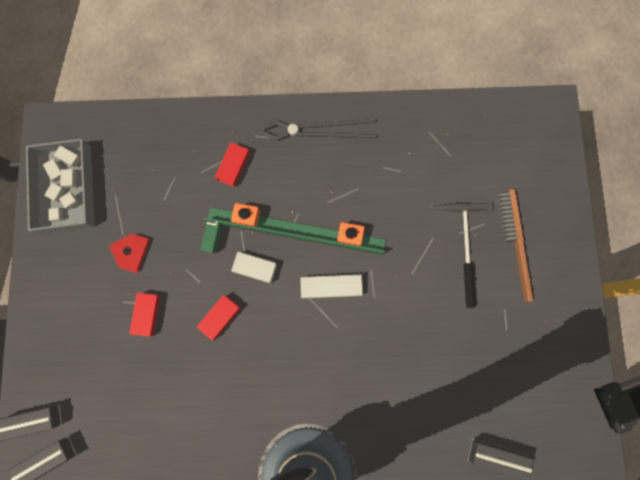

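View pics/top0c.png

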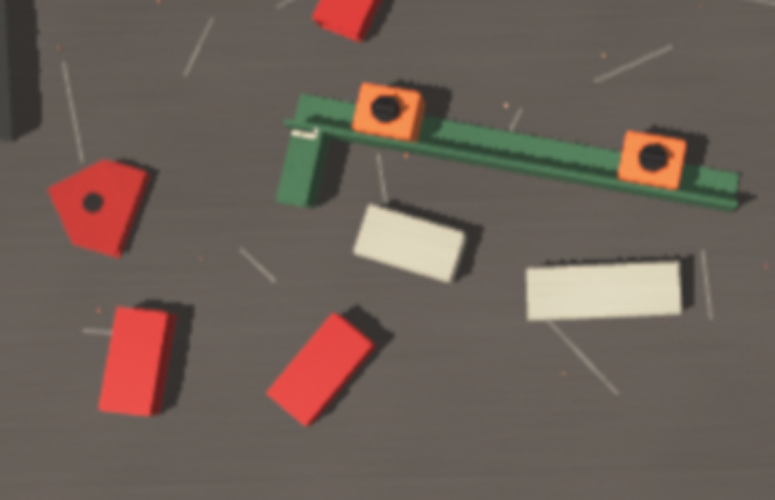

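The top view shows the fence running from (215,215) to (385,248), with the stop at (210,235). The short bare tube is at (254,267) and the long one at (331,287). The red blocks at (144,314), (218,317) and (232,165) are look-alikes. Next I measure the geometry.

```bash
cat >> h.py <<'E'
def tubes(c):
    im=c['image'].astype(int);b,g,r=im[...,0],im[...,1],im[...,2]
    m=((b>120)&(abs(r-b)<70)&(g>130)).astype(np.uint8);m[:200]=0;m[340:]=0;m[:,:225]=0;m[:,400:]=0
    out=[]
    for k in cv2.findContours(m,0,cv2.CHAIN_APPROX_NONE)[0]:
        if cv2.contourArea(k)<300: continue
        w=np.array([pix2w(c,p[0],.03)[:2] for p in k])*1000
        (cx,cy),(a,bb),an=cv2.minAreaRect(w.astype(np.float32))
        if a>bb: a,bb,an=bb,a,an+90
        an=(an+90)%180-90
        out.append((np.round([cx,cy],1),round(a,1),round(bb,1),round(an,1)))
    return out   # centre mm, short side, long side, angle of short side from world x
E
python3 - <<'E'
from h import *
c=capture('top');im=c['image'].astype(int);b,g,r=im[...,0],im[...,1],im[...,2]
m=(g>r+12)&(g>b+4)
P=[]
for u in range(245,383):
    v=np.where(m[200:270,u])[0]
    if len(v)>2: P.append(pix2w(c,(u,200+v.max()+.5))[:2])
P=np.array(P);k=np.polyfit(P[:,1],P[:,0],1)
res=P[:,0]-np.polyval(k,P[:,1]);ok=abs(res)<.003;k=np.polyfit(P[ok,1],P[ok,0],1)
print(len(P),ok.sum(),k,'yaw deg',-np.degrees(np.arctan(k[0])),'x at y=.205',np.polyval(k,.205),'x at y=-.07',np.polyval(k,-.07))
v,u=np.where(m);s=(u<400)&(u>180)&(v>190)&(v<270);print(u[s].min(),u[s].max(),pix2w(c,(u[s].max(),249))[:2])
row=[(v_,np.where(m[v_,190:235])[0]+190) for v_ in (232,238,244,248)]
for a,x in row: print(a,x.min(),x.max(),pix2w(c,(x.max()+.5,a))[:2])
print(tubes(c))
E
```

```text
138 138 [0.21972747 0.56558809] yaw deg -12.392523817710126 x at y=.205 0.6106322248612446 x at y=-.07 0.550207170141695
200 385 [ 0.53431159 -0.21069949]
232 204 219 [0.59166239 0.21261306]
238 203 218 [0.57603161 0.21508505]
244 201 216 [0.56054679 0.22011944]
248 200 215 [0.55023324 0.2226075 ]
[(array([441.7, -69. ]), 53.1, 151.8, 1.2), (array([495. , 122.7]), 52.6, 102.4, -18.4)]
```

```bash
cat >> h.py <<'E'
C=np.array([.611,.208,0]);YAW=np.radians(-12.4)
CR=R.from_euler('z',YAW).as_matrix()
T0=CR@np.diag([1,-1,-1.])  # tool x=xc, y=-yc, z down
def state():
    o=robot.get_obs();Rt=rot(o['tcp_rot']);p=CR.T@(np.array(o['eef_pos'])-C)
    e=R.from_matrix(Rt.T@T0).as_rotvec(degrees=True)
    print('t',round(o['time'],2),'corner-frame mm',(p*1000).round(1),'rot to T0',e.round(1),'F corner',(CR.T@np.array(o['wrist_force'])).round(1),'open',round(o['opening'],2));return o,Rt,p
def shift(x,y,z):
    o,Rt,p=state();print('shift',(Rt.T@CR@(np.array([x,y,z])/1000-p)).round(3))
E
python3 -m jog '[[[0.382,-0.235,0.05],[0,0,30.5],60],[[0.382,-0.235,0.05],[0,0,30.5],60],[[0.382,-0.235,0.05],[0,0,30.5],60],[[0.382,-0.235,0.05],[0,0,30.5],60],[[0.382,-0.235,0.05],[0,0,30.5],60],[[0.382,-0.235,0.05],[0,0,30.5],60],[[0.382,-0.235,0.05],[0,0,30.5],60],[[0.382,-0.235,0.05],[0,0,30.5],60],[[0.382,-0.235,0.05],[0,0,30.5],60],[[0.382,-0.235,0.05],[0,0,30.5],60]]'
python3 -c "
from h import *
shift(-165,-108,120)"
```

```text
time: 1.68
eef_pos: [0.4783, -0.3246, 0.1906]
tcp_rot: [0.0, 0.994, -0.108, 0.0]
wrist_force: [0.4, 0.0, 0.2]
opening: 0.603
t 1.68 corner-frame mm [ -15.3 -548.7  190.6] rot to T0 [ 0. -0. -0.] F corner [0.4 0.1 0.2] open 0.6
shift [-0.15  -0.441  0.07 ]
```

```bash
python3 -m jog '[[[-0.15,-0.441,0.06],[0,0,0],60],[[-0.15,-0.441,0.06],[0,0,0],60],[[-0.15,-0.441,0.06],[0,0,0],60],[[-0.15,-0.441,0.06],[0,0,0],60],[[-0.15,-0.441,0.06],[0,0,0],60],[[-0.15,-0.441,0.06],[0,0,0],60],[[-0.15,-0.441,0.06],[0,0,0],60],[[-0.15,-0.441,0.06],[0,0,0],60],[[-0.15,-0.441,0.06],[0,0,0],60],[[-0.15,-0.441,0.06],[0,0,0],60]]'
python3 - <<'E'
from h import *
shift(-165,-108,26)
c=capture('wrist');cv2.imwrite('pics/w1.png',c['image'])
E
```

```text
time: 2.52
eef_pos: [0.4322, 0.0864, 0.1376]
tcp_rot: [0.0, 0.994, -0.108, 0.001]
wrist_force: [0.4, 0.7, 0.6]
opening: 0.597
t 2.52 corner-frame mm [-148.6 -157.2  137.6] rot to T0 [ 0.  -0.1 -0. ] F corner [0.2 0.7 0.6] open 0.6
shift [-0.017 -0.049  0.112]
```

View pics/w1.png

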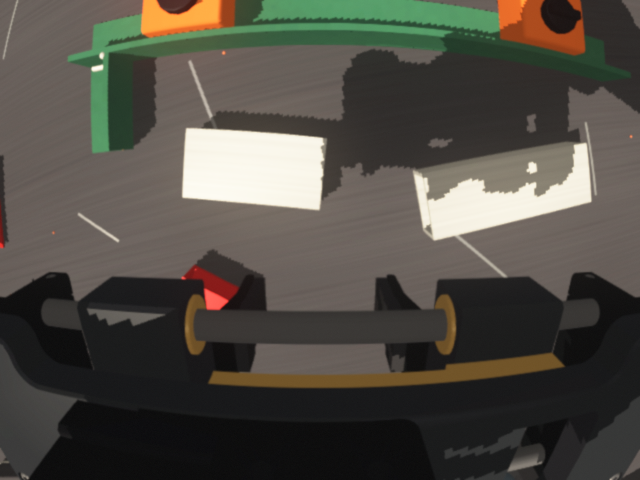

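The wrist view shows the short tube at (255,168) ahead of the fingers and the red block at (215,285) just behind the left finger. I'll descend about 10 mm nearer the tube.

```bash
python3 -m jog '[[[-0.006,-0.049,0.0],[0,0,0],60],[[-0.006,-0.049,0.02],[0,0,0],60],[[-0.006,-0.049,0.05],[0,0,0],60],[[-0.006,-0.049,0.08],[0,0,0],60],[[-0.006,-0.049,0.112],[0,0,0],60],[[-0.006,-0.049,0.112],[0,0,0],60],[[-0.006,-0.049,0.112],[0,0,0],60]]'
python3 -c "
from h import *
shift(-62,-108,26)"
```

```text
time: 3.15
eef_pos: [0.4341, 0.1449, 0.0247]
tcp_rot: [-0.002, 0.995, -0.102, -0.001]
wrist_force: [0.7, 1.2, 0.2]
opening: 0.596
t 3.15 corner-frame mm [-159.2  -99.7   24.7] rot to T0 [-0.2  0.2  0.7] F corner [0.4 1.3 0.2] open 0.6
shift [ 0.097  0.01  -0.002]
```

```bash
python3 -m jog '[[[0.006,0.008,0],[0,0,0.7],60],[[0.016,0.008,0],[0,0,0.7],60],[[0.026,0.008,0],[0,0,0.7],60],[[0.036,0.008,0],[0,0,0.7],60],[[0.046,0.008,0],[0,0,0.7],60],[[0.056,0.008,0],[0,0,0.7],60],[[0.066,0.008,0],[0,0,0.7],60],[[0.076,0.008,0],[0,0,0.7],60],[[0.084,0.008,0],[0,0,0.7],60],[[0.088,0.008,0],[0,0,0.7],60]]'
python3 -c "
from h import *
shift(-60,-108,26);c=capture('top');print(tubes(c))"
```

```text
time: 3.98
eef_pos: [0.5203, 0.1189, 0.0244]
tcp_rot: [-0.002, 0.994, -0.109, -0.001]
wrist_force: [-2.9, 0.5, 0.7]
opening: 0.599
t 3.98 corner-frame mm [ -69.5 -106.5   24.4] rot to T0 [-0.2  0.1 -0.1] F corner [-2.9 -0.2  0.7] open 0.6
shift [ 0.009  0.001 -0.002]
[(array([439.4, -68.7]), 58.6, 152.4, 1.1)]
```

Tracking well, at 2.9 N. Finishing the push to the fence.

```bash
python3 -m jog '[[[0.004,0,0],[0,0,0],60],[[0.007,0,0],[0,0,0],60],[[0.010,0,0],[0,0,0],60],[[0.012,0,0],[0,0,0],60],[[0.012,0,0],[0,0,0],60]]'
python3 -c "
from h import *
state()"
```

```text
time: 4.45
eef_pos: [0.5285, 0.1169, 0.0238]
tcp_rot: [-0.001, 0.994, -0.108, -0.004]
wrist_force: [-8.2, 2.4, 5.9]
opening: 0.601
t 4.45 corner-frame mm [ -61.  -106.7   23.8] rot to T0 [-0.1  0.5  0. ] F corner [-8.5  0.6  5.9] open 0.6
```

```bash
python3 -m jog '[[[-0.015,0,-0.002],[0,0,0],60],[[-0.025,0,-0.03],[0,0,0],75],[[-0.025,0.04,-0.07],[0,0,0],85],[[-0.035,0.08,-0.1],[0,0,0],85],[[-0.045,0.12,-0.1],[0,0,0],85],[[-0.045,0.16,-0.1],[0,0,0],85],[[-0.045,0.2,-0.1],[0,0,0],85],[[-0.045,0.2,-0.1],[0,0,0],85]]'
python3 - <<'E'
from h import *
o,_,_=state();print(np.round(o['joints'],2));c=capture('top');print(tubes(c));cv2.imwrite('pics/top1.png',c['image'])
E
```

```text
time: 5.12
eef_pos: [0.441, -0.075, 0.1247]
tcp_rot: [0.0, 0.994, -0.111, -0.004]
wrist_force: [-0.5, 0.0, 0.2]
opening: 0.847
t 5.12 corner-frame mm [-105.2 -312.9  124.7] rot to T0 [ 0.1  0.4 -0.4] F corner [-0.5 -0.1  0.2] open 0.85
[ 0.31  0.27 -0.28  2.15  0.11  0.74 -1.83]
[(array([562.4, 111.2]), 55.8, 103.5, -11.4)]
```

```bash
python3 -m jog '[[[0,-0.01,0],[0,0,-90],85],[[0,-0.01,0],[0,0,-90],85],[[0,-0.01,0],[0,0,-90],85],[[0,-0.01,0],[0,0,-90],85],[[0,-0.01,0],[0,0,-90],85],[[0,-0.01,0],[0,0,-90],85],[[0,-0.01,0],[0,0,-90],85],[[0,-0.01,0],[0,0,-90],85],[[0,-0.01,0],[0,0,-90],85],[[0,-0.01,0],[0,0,-90],85]]'
python3 -m jog '[[[0,0,0],[0,0,-18.4],85],[[0,0,0],[0,0,-18.4],85],[[0,0,0],[0,0,-18.4],85],[[0,0,0],[0,0,-18.4],85],[[0,0,0],[0,0,-18.4],85]]'
python3 - <<'E'
from h import *
shift(-106,-303,26);c=capture('wrist');cv2.imwrite('pics/w2.png',c['image'])
E
```

```text
time: 6.0
eef_pos: [0.4439, -0.066, 0.1246]
tcp_rot: [-0.002, 0.868, 0.497, -0.003]
wrist_force: [0.4, -0.2, -1.6]
opening: 0.847
time: 6.42
eef_pos: [0.4443, -0.0658, 0.1248]
tcp_rot: [-0.002, 0.777, 0.629, -0.002]
wrist_force: [0.0, -0.0, -0.9]
opening: 0.854
t 6.42 corner-frame mm [-104.  -303.2  124.8] rot to T0 [-0.2  0.3 90.3] F corner [ 0.  -0.  -0.9] open 0.85
shift [ 0.    -0.001  0.099]
```

View pics/w2.png

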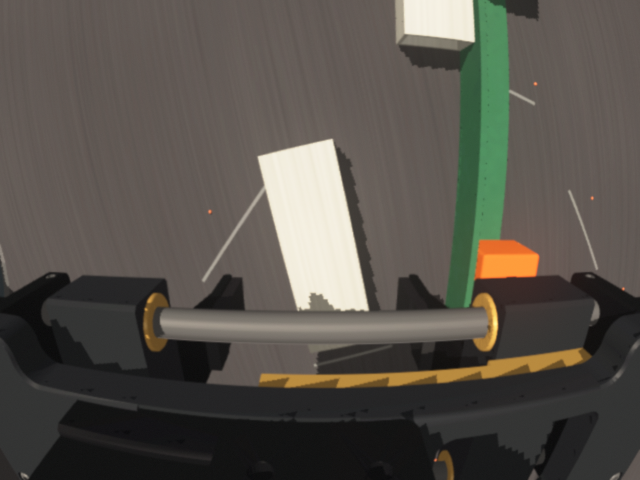

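The long tube lies between the open fingers at (315,230), with the magnet clear to the right. I'll descend, straddle it and nudge it outward.

```bash
python3 -m jog '[[[0,-0.001,0.03],[0,0,0],85],[[0,-0.001,0.06],[0,0,0],85],[[0,-0.001,0.095],[0,0,0],85],[[0,-0.001,0.095],[0,0,0],72],[[0,0.003,0.095],[0,0,0],72],[[0,0.011,0.095],[0,0,0],72],[[0,0.019,0.095],[0,0,0],72],[[0,0.027,0.095],[0,0,0],72],[[0,0.035,0.095],[0,0,0],72],[[0,0.043,0.095],[0,0,0],72]]'
python3 - <<'E'
from h import *
shift(-55,-303,30)
E
```

```text
time: 7.3
eef_pos: [0.4866, -0.0751, 0.0305]
tcp_rot: [-0.002, 0.778, 0.629, -0.002]
wrist_force: [-2.9, 1.6, 1.3]
opening: 0.721
t 7.3 corner-frame mm [ -60.7 -303.2   30.5] rot to T0 [-0.2  0.3 90.3] F corner [-3.2  0.9  1.3] open 0.72
shift [0.    0.006 0.   ]
```

```bash
python3 -m jog '[[[0,0.006,0],[0,0,0],72],[[0,0.006,0],[0,0,0],72],[[0,0.003,0],[0,0,0],76],[[0,0.003,-0.03],[0,0,0],78],[[0,0.0,-0.07],[0,0,0],90],[[0,-0.03,-0.095],[0,0,30],100],[[0,-0.06,-0.095],[0,0,90],100],[[0,-0.06,-0.095],[0,0,90],100],[[0,-0.06,-0.095],[0,0,90],100],[[0,-0.06,-0.095],[0,0,90],100]]'
python3 -m jog '[[[0,0,0],[0,0,60],100],[[0,0,0],[0,0,60],100],[[0,0,0],[0,0,60],100],[[0,0,0],[0,0,60],100],[[0,0,0],[0,0,60],100],[[0,0,0],[0,0,60],100],[[0,0,0],[0,0,60],100],[[0,0,0],[0,0,60],100],[[0,0,0],[0,0,60],100]]'
python3 - <<'E'
from h import *
shift(-120,-303,26)
c=capture('top');print(tubes(c));cv2.imwrite('pics/top2.png',c['image'])
c=capture('wrist');cv2.imwrite('pics/w3.png',c['image'])
E
```

```text
time: 8.13
eef_pos: [0.4283, -0.0627, 0.1264]
tcp_rot: [0.0, 0.934, 0.356, -0.002]
wrist_force: [0.2, 0.1, 0.1]
opening: 0.991
time: 8.88
eef_pos: [0.4284, -0.0628, 0.1267]
tcp_rot: [0.001, 0.987, -0.161, -0.001]
wrist_force: [-0.1, -1.1, 0.0]
opening: 0.999
t 8.88 corner-frame mm [-120.2 -303.7  126.7] rot to T0 [ 0.1  0.1 -6.1] F corner [ 0.2 -1.1  0. ] open 1.0
shift [ 0.    -0.001  0.101]
[(array([562.4, 111.2]), 55.8, 103.5, -11.4)]
```

View pics/w3.png

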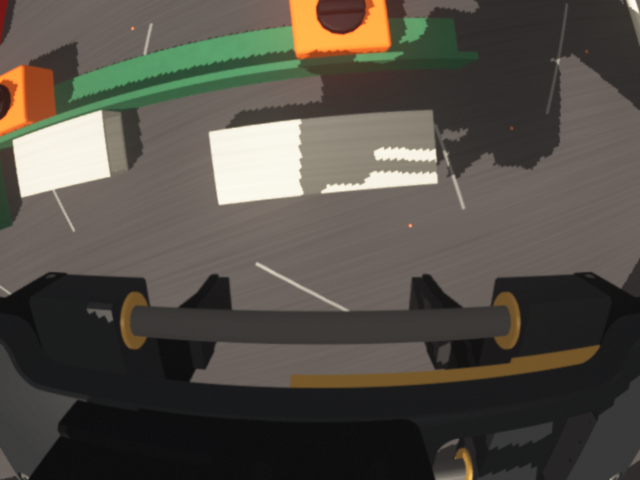

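The long tube is at (325,160), centred ahead of the open fingers and clear of them. Descend behind it and push square.

```bash
python3 -m jog '[[[0,0,0.03],[0,0,-6.1],100],[[0,0,0.06],[0,0,-6.1],100],[[0,0,0.1],[0,0,-6.1],100],[[0,0,0.1],[0,0,-6.1],100],[[0.008,0,0.1],[0,0,-6.1],100],[[0.018,0,0.1],[0,0,-6.1],100],[[0.028,0,0.1],[0,0,-6.1],100],[[0.038,0,0.1],[0,0,-6.1],100],[[0.048,0,0.1],[0,0,-6.1],100],[[0.052,0,0.1],[0,0,-6.1],100]]'
python3 -c "
from h import *
shift(-60,-303,26)"
```

```text
time: 9.82
eef_pos: [0.48, -0.0799, 0.028]
tcp_rot: [0.001, 0.994, -0.106, 0.001]
wrist_force: [-2.6, 1.0, 1.4]
opening: 1.004
t 9.82 corner-frame mm [ -66.1 -309.3   28. ] rot to T0 [ 0.1 -0.1  0.2] F corner [-2.7  0.4  1.4] open 1.0
shift [ 0.006 -0.006  0.002]
```

```bash
python3 -m jog '[[[0.003,0,0],[0,0,0],100],[[0.006,0,0],[0,0,0],100],[[0.008,0,0],[0,0,0],100],[[0.009,0,0],[0,0,0],100],[[0.009,0,0],[0,0,0],100]]'
python3 -c "
from h import *
state()"
```

```text
time: 10.23
eef_pos: [0.4852, -0.0815, 0.0276]
tcp_rot: [0.001, 0.994, -0.106, -0.003]
wrist_force: [-8.1, 2.0, 6.0]
opening: 0.999
t 10.23 corner-frame mm [ -60.7 -309.7   27.6] rot to T0 [0.2 0.3 0.2] F corner [-8.3  0.2  6. ] open 1.0
```

```bash
python3 -m jog '[[[-0.015,0,-0.002],[0,0,0],80],[[-0.025,0,-0.03],[0,0,0],40],[[-0.02,0.03,-0.07],[0,0,0],0],[[0,0.07,-0.09],[0,0,0],0],[[0.035,0.11,-0.09],[0,0,0],0],[[0.035,0.13,-0.09],[0,0,0],0],[[0.035,0.13,-0.09],[0,0,0],0],[[0.035,0.13,-0.09],[0,0,0],0]]'
python3 - <<'E'
from h import *
shift(-25,-430,26)
c=capture('top');cv2.imwrite('pics/top3.png',c['image'])
for t in tubes(c): print(t,(CR.T[:2,:2]@(t[0]-C[:2]*1000)).round(1))
c=capture('wrist');cv2.imwrite('pics/w4.png',c['image'])
E
```

```text
time: 10.9
eef_pos: [0.4933, -0.2193, 0.1185]
tcp_rot: [0.002, 0.994, -0.109, -0.002]
wrist_force: [-0.1, 0.4, 0.4]
opening: 0.483
t 10.9 corner-frame mm [ -23.2 -442.6  118.5] rot to T0 [ 0.3  0.2 -0.1] F corner [-0.2  0.4  0.4] open 0.48
shift [-0.002 -0.013  0.092]
(array([517.8, -93.4]), 54.9, 151.4, -12.3) [ -26.3 -314.4]
(array([562.6, 111.2]), 54.9, 102.7, -12.3) [ -26.5 -104.9]
```

View pics/w4.png

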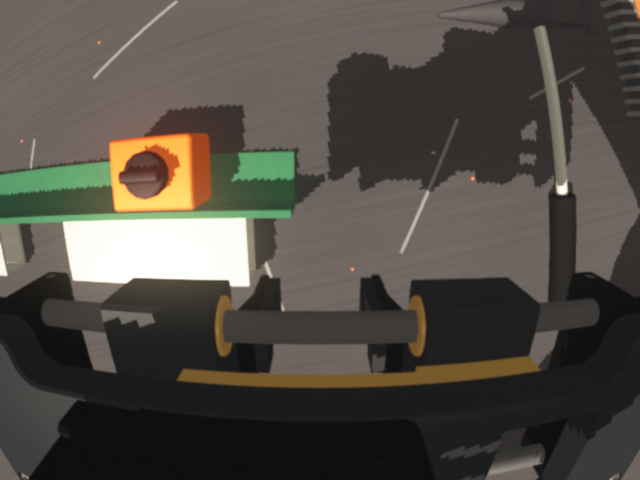

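The wrist view shows the long tube flush against the fence, its near end at about (250,250). The hammer is far off to the right. Closing the fingers, going down behind the end and pushing along the fence.

```bash
python3 -m jog '[[[-0.002,-0.005,0.01],[0,0,0],0],[[-0.002,-0.005,0.02],[0,0,0],0],[[-0.002,-0.005,0.04],[0,0,0],0],[[-0.002,-0.005,0.06],[0,0,0],0],[[-0.002,-0.005,0.092],[0,0,0],0],[[-0.002,-0.012,0.092],[0,0,0],0],[[-0.002,-0.022,0.092],[0,0,0],0],[[-0.002,-0.032,0.092],[0,0,0],0],[[-0.002,-0.042,0.092],[0,0,0],0],[[-0.002,-0.052,0.092],[0,0,0],0]]'
python3 -c "
from h import *
shift(-25,-275,26)"
```

```text
time: 11.83
eef_pos: [0.5021, -0.1632, 0.027]
tcp_rot: [0.002, 0.994, -0.106, -0.002]
wrist_force: [-1.1, -2.3, -0.1]
opening: 0.006
t 11.83 corner-frame mm [ -26.6 -385.9   27. ] rot to T0 [0.2 0.2 0.3] F corner [-0.5 -2.5 -0.1] open 0.01
shift [ 0.002 -0.111  0.001]
```

```bash
python3 -m jog '[[[0.001,-0.01,0],[0,0,0],0],[[0.001,-0.02,0],[0,0,0],0],[[0.001,-0.03,0],[0,0,0],0],[[0.001,-0.04,0],[0,0,0],0],[[0.001,-0.05,0],[0,0,0],0],[[0.001,-0.06,0],[0,0,0],0],[[0.001,-0.07,0],[0,0,0],0],[[0.001,-0.08,0],[0,0,0],0],[[0.001,-0.09,0],[0,0,0],0],[[0.001,-0.098,0],[0,0,0],0]]'
python3 -c "
from h import *
shift(-25,-265,26)
c=capture('top');cv2.imwrite('pics/top4.png',c['image'])
for t in tubes(c): print(t,(CR.T[:2,:2]@(t[0]-C[:2]*1000)).round(1))"
```

```text
time: 12.67
eef_pos: [0.5241, -0.0671, 0.0268]
tcp_rot: [0.002, 0.994, -0.106, -0.002]
wrist_force: [-1.8, -6.6, 4.0]
opening: 0.005
t 12.67 corner-frame mm [ -25.8 -287.3   26.8] rot to T0 [0.3 0.1 0.3] F corner [-0.3 -6.8  4. ] open 0.0
shift [ 0.001 -0.022  0.001]
(array([562. , 111.5]), 55.7, 155.9, -12.2) [ -27.1 -104.8]
```

```bash
python3 -m jog '[[[0,-0.005,0],[0,0,0],0],[[0,-0.01,0],[0,0,0],0],[[0,-0.014,0],[0,0,0],0],[[0,-0.017,0],[0,0,0],0],[[0,-0.02,0],[0,0,0],0],[[0,-0.022,0],[0,0,0],0]]'
python3 -c "
from h import *
state()"
```

```text
time: 13.22
eef_pos: [0.529, -0.0435, 0.0267]
tcp_rot: [0.002, 0.994, -0.105, -0.002]
wrist_force: [-0.8, -4.8, 3.1]
opening: 0.009
t 13.22 corner-frame mm [ -26.  -263.2   26.7] rot to T0 [0.2 0.2 0.4] F corner [ 0.2 -4.9  3.1] open 0.01
```

Still sliding freely (4.9 N), so not at the stop yet.

```bash
python3 -m jog '[[[0,-0.002,0],[0,0,0],0],[[0,-0.004,0],[0,0,0],0],[[0,-0.006,0],[0,0,0],0],[[0,-0.007,0],[0,0,0],0]]'
python3 -c "
from h import *
state()"
```

```text
time: 13.55
eef_pos: [0.5295, -0.0413, 0.0267]
tcp_rot: [0.005, 0.994, -0.106, -0.003]
wrist_force: [-2.9, -15.6, 7.7]
opening: 0.004
t 13.55 corner-frame mm [ -26.1 -261.    26.7] rot to T0 [0.6 0.2 0.2] F corner [  0.5 -15.8   7.7] open 0.0
```

The force jumped to 15.8 N, so the row is against the stop. Backing off for a look.

```bash
python3 -m jog '[[[0,0.012,0],[0,0,0],0],[[0,0.025,-0.02],[0,0,0],30],[[-0.02,0.06,-0.06],[0,0,0],60],[[-0.04,0.10,-0.09],[0,0,0],60],[[-0.08,0.14,-0.09],[0,0,0],60],[[-0.08,0.14,-0.09],[0,0,0],60],[[-0.08,0.14,-0.09],[0,0,0],60]]'
python3 - <<'E'
from h import *
shift(-85,-100,26)
c=capture('top')
for t in tubes(c): print(t,(CR.T[:2,:2]@(t[0]-C[:2]*1000)).round(1))
a=c['image'][195:295,190:350];cv2.imwrite('pics/top5.png',cv2.resize(a,None,fx=5,fy=5,interpolation=cv2.INTER_CUBIC))
E
```

```text
time: 14.13
eef_pos: [0.4168, -0.1641, 0.1189]
tcp_rot: [0.005, 0.994, -0.11, -0.004]
wrist_force: [-0.3, 0.3, -0.0]
opening: 0.37
t 14.13 corner-frame mm [-109.8 -405.1  118.9] rot to T0 [ 0.7  0.4 -0.3] F corner [-0.3  0.2 -0. ] open 0.37
shift [ 0.024 -0.306  0.089]
(array([555.3,  82.7]), 55.2, 236.1, -12.4) [ -27.5 -134.3]
```

View pics/top5.png

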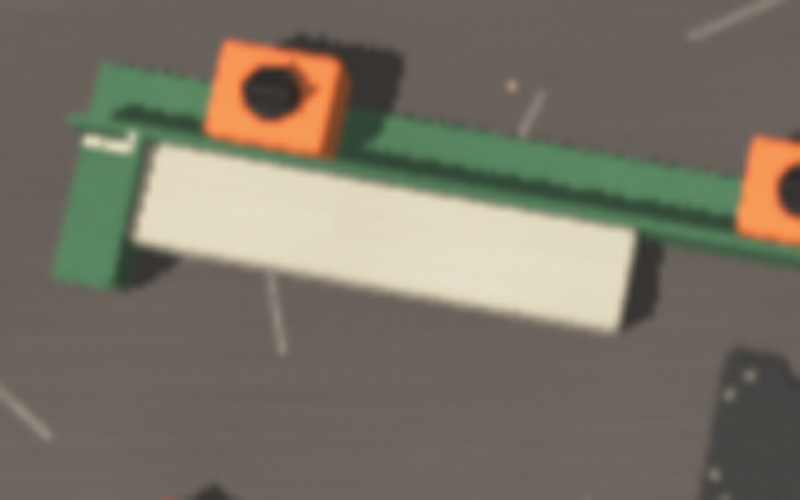

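The row lies flush along the fence. At the stop, about (145,195) in the crop, I can't tell from this picture whether there is a gap, so I'll look closer with the wrist camera on the way to a final press.

```bash
python3 -m jog '[[[0.01,-0.306,0.0],[0,0,0],100],[[0.01,-0.306,0.0],[0,0,0],100],[[0.01,-0.306,0.0],[0,0,0],100],[[0.01,-0.306,0.0],[0,0,0],100],[[0.01,-0.306,0.0],[0,0,0],100],[[0.01,-0.306,0.0],[0,0,0],100],[[0.01,-0.306,0.0],[0,0,0],100],[[0.01,-0.306,0.0],[0,0,0],100],[[0.01,-0.306,0.0],[0,0,0],100],[[0.01,-0.306,0.0],[0,0,0],100]]'
python3 - <<'E'
from h import *
shift(-85,-100,26)
c=capture('wrist')
a=c['image'][0:280,100:480];cv2.imwrite('pics/w5.png',cv2.resize(a,None,fx=2.1,fy=2.1,interpolation=cv2.INTER_CUBIC))
E
```

```text
time: 15.02
eef_pos: [0.4954, 0.1367, 0.115]
tcp_rot: [0.004, 0.994, -0.107, -0.003]
wrist_force: [0.4, -0.1, 0.7]
opening: 0.998
t 15.02 corner-frame mm [-97.6 -94.5 115. ] rot to T0 [0.5 0.3 0.1] F corner [ 0.4 -0.   0.7] open 1.0
shift [0.013 0.005 0.089]
```

View pics/w5.png

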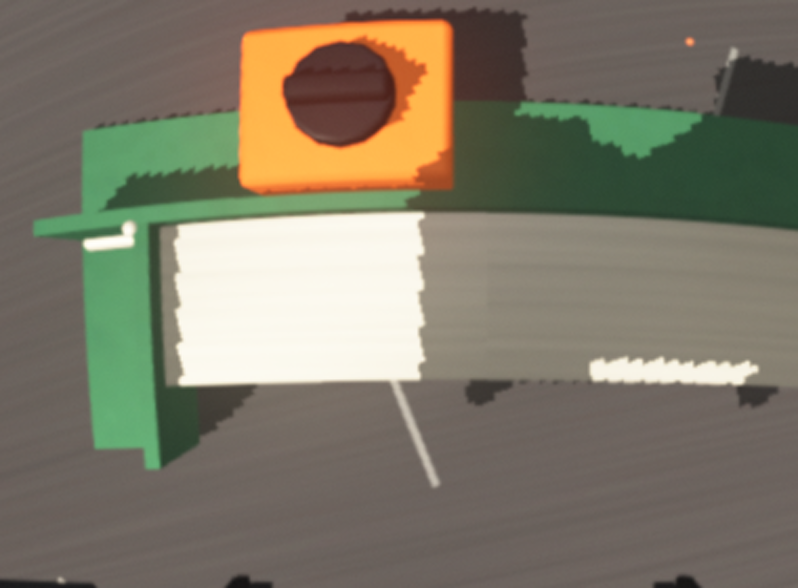

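The wrist view shows the short tube's end against the stop (the dark band at x≈165 is its shadow). The joint at (487,300) is closed, and no gap shows at the fence. One gentle press across the joint will confirm it's flush.

```bash
python3 -m jog '[[[0.008,0.005,0.03],[0,0,0],100],[[0.008,0.005,0.06],[0,0,0],100],[[0.008,0.005,0.089],[0,0,0],100],[[0.008,0.005,0.089],[0,0,0],100],[[0.017,0.005,0.089],[0,0,0],100],[[0.026,0.005,0.089],[0,0,0],100],[[0.033,0.005,0.089],[0,0,0],100],[[0.036,0.005,0.089],[0,0,0],100],[[0.038,0.005,0.089],[0,0,0],100],[[0.038,0.005,0.089],[0,0,0],100]]'
python3 -c "
from h import *
state()"
```

```text
time: 15.9
eef_pos: [0.5294, 0.1216, 0.0269]
tcp_rot: [0.005, 0.994, -0.108, -0.005]
wrist_force: [-6.2, 0.3, 4.3]
opening: 1.004
t 15.9 corner-frame mm [ -61.1 -101.9   26.9] rot to T0 [ 0.6  0.5 -0. ] F corner [-6.1 -1.   4.3] open 1.0
```

```bash
python3 -m jog '[[[-0.015,0,0],[0,0,0],100],[[-0.025,0,-0.03],[0,0,0],100],[[-0.03,0.03,-0.07],[0,0,0],100],[[-0.035,0.07,-0.1],[0,0,0],100],[[-0.035,0.11,-0.12],[0,0,0],100],[[-0.035,0.15,-0.12],[0,0,0],100],[[-0.035,0.19,-0.12],[0,0,0],100],[[-0.035,0.23,-0.12],[0,0,0],100],[[-0.035,0.27,-0.12],[0,0,0],100],[[-0.035,0.3,-0.12],[0,0,0],100]]'
python3 - <<'E'
from h import *
state()
c=capture('top')
for t in tubes(c): print(t,(CR.T[:2,:2]@(t[0]-C[:2]*1000)).round(1))
a=c['image'][195:345,120:350];a=cv2.resize(a,None,fx=3,fy=3,interpolation=cv2.INTER_CUBIC)
s=capture('scene');b=s['image'][200:400,300:500];b=cv2.resize(b,(690,690))[:, :]
cv2.imwrite('pics/final_top.png',a);cv2.imwrite('pics/final_sc.png',cv2.resize(b,(600,600)))
E
```

```text
time: 16.73
eef_pos: [0.4322, -0.1655, 0.1524]
tcp_rot: [0.005, 0.994, -0.109, -0.003]
wrist_force: [0.8, -0.4, -0.0]
opening: 0.998
t 16.73 corner-frame mm [ -94.4 -403.2  152.4] rot to T0 [ 0.7  0.2 -0.1] F corner [ 0.9 -0.3 -0. ] open 1.0
(array([556.2,  82.5]), 54.9, 236.2, -12.4) [ -26.6 -134.3]
```

View pics/final_top.png

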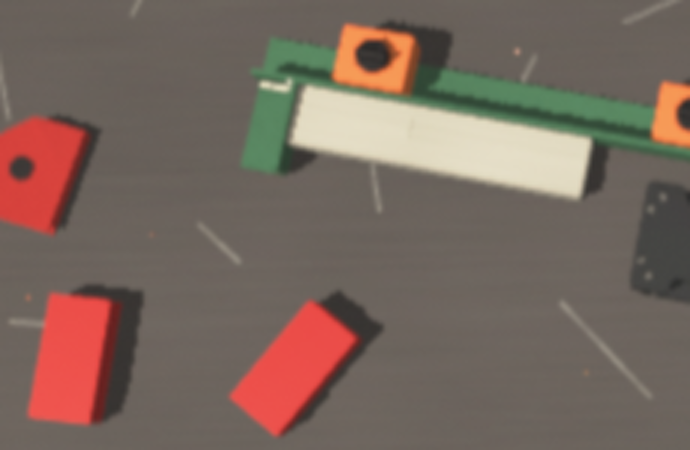

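View pics/final_sc.png

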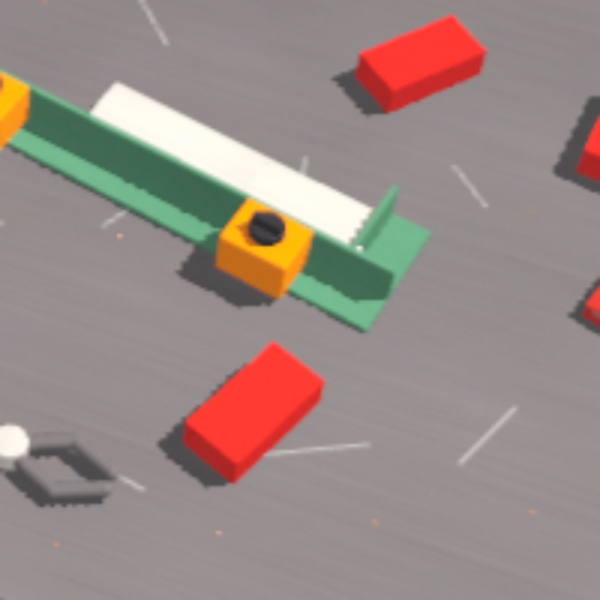

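The row is square. A hairline is now faintly visible at the joint, (410,128), after the press, so I'll do one more light end push to close it.

```bash
python3 -m jog '[[[0.03,0,0],[0,0,0],0],[[0.069,0,0],[0,0,0],0],[[0.069,-0.04,0.02],[0,0,0],0],[[0.069,-0.08,0.03],[0,0,0],0],[[0.069,-0.11,0.05],[0,0,0],0],[[0.069,-0.11,0.07],[0,0,0],0],[[0.069,-0.11,0.07],[0,0,0],0],[[0.069,-0.11,0.07],[0,0,0],0],[[0.069,-0.11,0.07],[0,0,0],0],[[0.069,-0.11,0.07],[0,0,0],0]]'
python3 -c "
from h import *
shift(-26,-268,26)"
```

```text
time: 17.67
eef_pos: [0.5234, -0.0818, 0.0818]
tcp_rot: [0.007, 0.993, -0.116, -0.002]
wrist_force: [0.7, 0.3, 0.3]
opening: 0.324
t 17.67 corner-frame mm [ -23.3 -301.8   81.8] rot to T0 [ 0.8  0.1 -0.9] F corner [0.7 0.4 0.3] open 0.32
shift [-0.003 -0.035  0.055]
```

```bash
python3 -m jog '[[[-0.003,0,0],[0,0,-1],0],[[-0.003,0,0],[0,0,-1],0],[[-0.003,0,0.02],[0,0,-1],0],[[-0.003,0,0.055],[0,0,-1],0],[[-0.003,-0.01,0.055],[0,0,-1],0],[[-0.003,-0.02,0.055],[0,0,-1],0],[[-0.003,-0.028,0.055],[0,0,-1],0],[[-0.003,-0.034,0.055],[0,0,-1],0],[[-0.003,-0.038,0.055],[0,0,-1],0],[[-0.003,-0.042,0.055],[0,0,-1],0]]'
python3 -c "
from h import *
state()"
```

```text
time: 18.5
eef_pos: [0.5307, -0.0417, 0.0276]
tcp_rot: [0.008, 0.994, -0.107, -0.001]
wrist_force: [-2.0, -9.3, 7.5]
opening: 0.006
t 18.5 corner-frame mm [ -24.8 -261.2   27.6] rot to T0 [ 1.  -0.   0.1] F corner [ 0.1 -9.5  7.5] open 0.01
```

```bash
python3 -m jog '[[[0,-0.002,0],[0,0,0],0],[[0,-0.003,0],[0,0,0],0],[[0,-0.003,0],[0,0,0],0]]'
python3 -m jog '[[[0,0.01,0],[0,0,0],0],[[0,0.025,-0.01],[0,0,0],0],[[-0.01,0.05,-0.05],[0,0,0],0],[[-0.03,0.09,-0.1],[0,0,0],0],[[-0.06,0.12,-0.12],[0,0,0],0],[[-0.06,0.15,-0.12],[0,0,0],0],[[-0.06,0.15,-0.12],[0,0,0],0]]'
python3 - <<'E'
from h import *
state()
c=capture('top')
for t in tubes(c): print(t,(CR.T[:2,:2]@(t[0]-C[:2]*1000)).round(1))
a=c['image'][195:295,200:330];cv2.imwrite('pics/end.png',cv2.resize(a,None,fx=6,fy=6,interpolation=cv2.INTER_CUBIC))
E
```

```text
time: 18.75
eef_pos: [0.5306, -0.0418, 0.0279]
tcp_rot: [0.01, 0.994, -0.108, -0.001]
wrist_force: [-0.7, -6.1, -1.4]
opening: 0.009
time: 19.33
eef_pos: [0.4383, -0.1775, 0.1539]
tcp_rot: [0.012, 0.994, -0.111, 0.0]
wrist_force: [0.4, -0.6, -0.1]
opening: 0.007
t 19.33 corner-frame mm [ -85.9 -413.6  153.9] rot to T0 [ 1.4 -0.2 -0.3] F corner [ 0.5 -0.5 -0.1] open 0.01
(array([556.1,  82.5]), 54.9, 236.2, -12.5) [ -26.7 -134.4]
```

View pics/end.png

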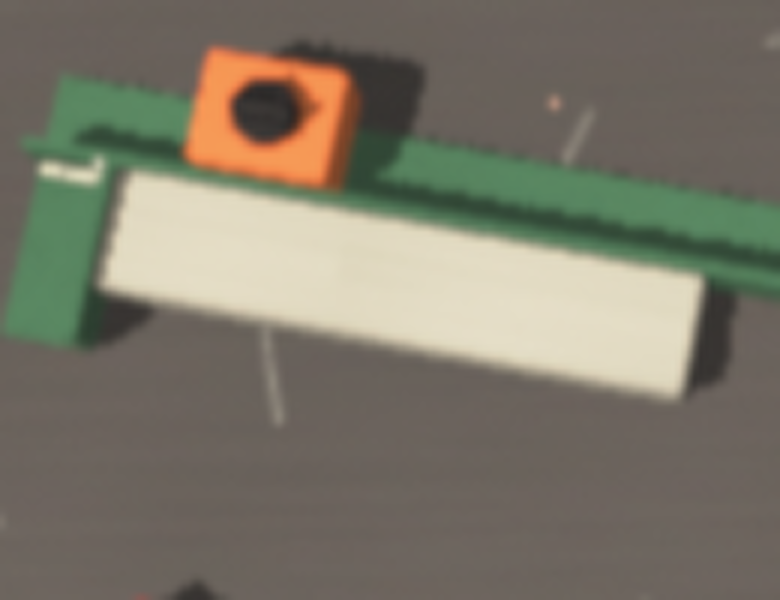

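The hairline is gone, the row is square against the fence, and the robot is clear. Handing in.

```bash
python3 -c "
from h import *
print(robot.sign_off())"
```

```text
the job is handed in; nothing more can be done
None
```

The butt joint is set up and handed in at about 19.4 s of the 51 s allowed. Both lengths lie flat against the fence, with the short one at the stop and the long one butted up to it.

**What I did:** I pushed the short length square to the fence with both fingertips. The long one started too close to the base to get behind, so I nudged it out with the jaws straddling it, then pushed it square too. After that I pushed the row along the fence to the stop, pressed once across the joint and pushed lightly on the end again.

**Last checks:**
- **Fence:** In the last top view the row lies at -12.5°, against -12.4° for the fence. The press across the joint stopped where the first pushes had, at 6 N.
- **Stop:** The push along the fence rose from about 5 N to 15.8 N at the stop. The second end push met resistance at the same place, within 0.2 mm.
- **Joint:** A faint hairline showed at the joint after the cross-joint press. It was gone after the last end push.
- **Forces:** No wrist force reading went above about 18 N.

**Less certain:**
- The last little extra on that end push read only 6 N rather than more, so it added nothing to the seating.
- In the coarse top view a narrow dark band shows between the short length and the stop. From the closer wrist view, taken before the last press and push, I read it as shadow and the stop's own face.
- I did not measure the wire brush or chipping hammer again at the end. The arm stayed well clear of both, and the magnetic square looked undisturbed in the later views.

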